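# Check a freshly bled hand brake lever: pump once, then hold it on its stop

### The arm

A 6-joint arm with a two-finger parallel gripper is mounted at the origin on the work surface. World frame = base frame: x ahead of the robot, y to its left, z up, the work surface at z = 0. Lengths are in mm, angles in rad, forces in N, time in s.
With the tool pointing down it reaches from about 400 to 925 mm from the base axis. Payload 12.5 kg.
Tool frame: the origin (TCP) lies at the very end of the fingers, on their centre line; the grasp point (between the pads) lies 19 mm behind it; z points along the fingers, y is the direction in which the jaws open and shut (so a half turn about z gives the same grasp; the last joint's range is limited). The gripper opens to 95 mm and grips with 3 to 60 N. Pads are 20 mm wide; open, the fingers measure 119 mm over their backs; the gripper's body (75 mm by 180 mm) begins 59 mm behind the grasp point.
Start: joints at [-1.343, 0.491, 1.559, -0, 1.092, -0.106], TCP at [204.796, -590.513, 214.661] pointing down, gripper open.
Joint ranges: [-3.1, 3.1], [-0.84, 2.19], [0.05, 2.79], [-1.13, 4.28], [0.06, 2.93], [-2.69, 2.69]. Speed limits (rad/s): [2.22, 2.22, 2.79, 3.14, 3.14, 3.14].

### API

Orientations are given as [roll, pitch, yaw] about the fixed x, y, z axes, in that order (R = Rz(yaw) Ry(pitch) Rx(roll)).
In Python, from cell import env gives the robot as it stands.
- The arm moves only by the shell command python3 -m pendant 'ROWS'. ROWS is JSON, a list that holds one entry, the list of rows, each a list of 5 numbers: the opening, from 0 (shut) to 1 (fully open), then the shift along the tool's x, y, z in m, then the turn about the tool's z in rad. A call has exactly 8 rows; each row is the pose to reach, as a shift and turn from the pose commanded when the call began, along the tool's axes at that moment; what a row does not reach only later rows make up. A row lasts 1/10 s, in which the tool goes at most 50 mm and 8.59 degrees, less where a joint would pass 70% of its speed; a pose out of reach is approached as far as the arm can. A call with a gripper value outside its range is refused whole. The fingers move at their own pace and stop on an object; the grip force is fixed at half the most. Time passes only in rows, so rows that repeat a pose let the fingers close, or fill a call up. It gives the time, the measured TCP pose, the force and the opening at its end, in the units of the state.
- env.state(): the state, without advancing time (a new reading comes with each control period).
- env.read_camera(name): name is "scene" or "top" or "wrist"; returns a dict with "image" (420x560x3 uint8, blue, green, red), "range_z" (420x560 float32, mm along the optical axis (not along the pixel's ray), 0 where there is no reading), "fx", "fy", "cx", "cy" (pixels), "dist" ([k1, k2, p1, p2, k3] as OpenCV has them; the pictures are not rectified), "rvec" (rotation vector, rad) and "tvec" (3), from world to camera coordinates, as OpenCV has them; the wrist camera has in their place "tool_from_camera" (4x4, takes a point from camera to tool coordinates, whose origin is the TCP and whose axes are the flange's). Camera axes: x right, y down, z forward; pixel columns grow to the right and rows downward; lengths in mm; the calibration is good to about 2 mm. A picture is of the moment at which its call begins: read the wrist's pose just before it.
- env.job_done(): hands the job in, once; it reports no verdict.
The state is a dict: "t": time; "joints": joint angles; "qvel": joint speeds; "tau": joint torques, N m; "eef_pos": TCP position; "tcp_rot": TCP orientation; "ft_force": force on the tool from outside, world axes, zero at the start; "moment": the same for the moment, N m; "opening": opening from 0.0 (shut) to 1.0 (fully open).
Only numpy, scipy, OpenCV 4.12 (cv2) and the standard library are available. Lean on these libraries where they do the work, as an engineer would, in place of code of your own. Each camera call takes 0.05 s, during which the arm holds its last target. There are 200 camera calls.

### The job

The hydraulic brake on this tug handlebar has just been bled: with the backs of the fingers against the outside of the long brake lever (the one beside the fluid reservoir), press it in until it comes up firm short of the grip, then let it spring all the way back out. Press it in again to the firm stop in the same way and finish there, still holding it in with a steady, firm push of some 10 to 20 N, so that the gap to the grip can be measured. Only push on the lever from outside: do not hook, grip or force it, and leave the short parking lever and everything lying around alone.

Things in the scene. Friction and masses are not known exactly. Their poses are not given: they have to be found in the camera images.
- handlebar: Straight tug handlebar, fixed, its stem held in a grey vice. Level bar 490 mm long, axis 150 mm above the bench; black rubber grip, 33 mm in diameter, 128 mm long, on each end. Origin on the bench under the bar's middle; +y along the bar to the end with the hydraulic brake lever (robot's left), -x the side where both levers stand (robot's side), z up. The vice reaches x -55 mm, 70 mm high.
- brake_lever (a joint): Angle (rad) of the hydraulic brake lever: 0 let out (start, held by a return spring), grows as it is pressed towards the grip. It comes up hard on its stop at 0.26 (25 mm at the finger place), finger place still 27 mm and ball end 14 mm clear of the grip; it gives no further. The spring takes 3 N at the finger place to start, 6 N near the stop; 10 to 20 N holds it firm.
- brake_pad (a point): Finger place of the hydraulic brake lever, moves with it: on the outer face of its aluminium blade (face away from the grip). x points into the blade, the way to press; y along the blade to its ball end; z up. Let out, the axes are parallel to the handlebar's. Blade 12 mm thick, 141 to 159 mm above the bench, from y -60 to +35 mm. Space in front of the blade (x below 0) is free down to 50 mm above the bench.
- brake_pivot (a point): Pivot of the hydraulic brake lever, which swings level about this upright axis; centre of its boss, 150 mm above the bench. Axes as point brake_pad, which is at x -39, y 95, z 0 mm from here. Next to it, towards the bar's middle, sits the black master cylinder with a white box-shaped fluid reservoir; its black cover, 40 x 54 mm, is 189 mm above the bench.
- parking_lever (a joint): Angle in rad of the other, shorter lever on the -y end of the bar (robot's right): the parking-brake lever, with no fluid reservoir, no cable fitted. 0 let out, as it starts and must stay; grows as it is pressed.
- parking_tip (a point): Ball end, 15 mm in diameter, of the shorter parking-brake lever, 150 mm above the bench.
- jar_a: Small white screw-top sample jar, 53 mm in diameter, 46 mm high, loose, standing in front of the bar; origin at the centre of its underside.
- jar_b: The same kind of jar, 53 mm by 46 mm high, loose, under the outer half of the brake-end grip; origin at the centre of its underside.
- jar_c: The same kind of jar, 53 mm by 46 mm high, loose, under the inner half of the brake-end grip; origin at the centre of its underside.
- pine_block: Pine block 80 x 110 x 55 mm high, loose, in front of the other end of the bar; origin at the centre of its underside.
- steel_disc: Steel test disc 40 mm in diameter, 26 mm high, loose, on the bench below and in front of the brake lever; origin at the centre of its underside.
- spanner: Open-ended spanner 150 mm long lying on the bench in front of the vice; origin under its middle.
- fluid_bottle: Small grey closed bottle, 52 mm in diameter, 115 mm high, loose, on the bench just beyond the brake lever's ball end; origin at the centre of its underside.

How it is judged (in metres and radians):
On the way, in this order (a step that is already met when the one before it is completed fails the run):
1. the brake lever is pressed in by the fingers until it is firm on its stop (value of joint brake_lever above 0.24 rad and contact force between the fingers and brake_lever above 7 N), for 0.2 s.
2. the brake lever is let all the way back out (value of joint brake_lever below 0.02 rad), for 0.2 s.
3. the brake lever is pressed in by the fingers to its firm stop again (all of step 1), for 0.5 s.
At the end, for the whole second after the job is handed in: The fingers still hold the hydraulic brake lever steadily in on its firm stop (0.24 rad or more of its 0.26 rad travel), pushing with 7 to 30 N; the parking lever is let out (under 0.05 rad) and every loose thing is within 20 mm of where it was (all of step 3 and contact force between the fingers and brake_lever below 30 N and velocity of joint brake_lever between -0.05 and 0.05 rad/s and value of joint parking_lever below 0.05 rad and distance of each of jar_a, jar_b, jar_c, pine_block, steel_disc, spanner, fluid_bottle from where it was at the start of the episode below 0.02 m); the arm keeps its last pose, push and grip.
It fails at once if the brake lever is touched from its inner side, hooked or gripped (the grasp point is not outside the lever's outer face while the fingers touch it) (contact force between the fingers and brake_lever above 0.5 N and x of the grasp point in the frame of brake_pad above 0.003 m).
It fails at once if the brake lever is forced with more than 45 N (contact force between the fingers and brake_lever above 45 N).
It fails at once if the parking lever is pressed (value of joint parking_lever above 0.1 rad).
It fails at once if a loose thing is lifted, carried, knocked over or pushed away (distance of any of jar_a, jar_b, jar_c, pine_block, steel_disc, spanner, fluid_bottle from where it was at the start of the episode above 0.03 m).
It also fails if it takes over 64 s, if anything falls off the work surface, if the arm or the gripper's body presses on something with over 40 N, if the wrist force passes 120 N, or if a joint passes its speed limit or range.

## Working session

There is one attempt and no reset: what is moved stays moved. The work goes in short steps, Python scripts to look and compute and a shell command to move; the robot and the scene stay as the last step left them, time stands still between calls to the robot, and variables do not carry over. Pictures are saved under pics/ and viewed, about 8 in all and at most 12, crops included, and the job is handed in when it is done.

```bash
ls; mkdir -p pics; python3 - <<'E'
from cell import env
import cv2,numpy as np
s=env.state(); print(s)
for n in("scene","top"):
    c=env.read_camera(n); cv2.imwrite(f"pics/{n}0.png",c["image"]); np.savez(f"{n}0.npz",**c)
    R=cv2.Rodrigues(np.array(c["rvec"],float))[0]; print(n,c["fx"],c["cx"],c["cy"],c["dist"],(-R.T@np.array(c["tvec"]).reshape(3)).round(),R.round(2).tolist())
E
```

```text
pics
{'t': 0.0, 'joints': array([-1.34259721e+00,  4.91552256e-01,  1.55953402e+00, -1.63518106e-05,
        1.09170234e+00, -1.05613466e-01]), 'qvel': array([ 0.00087721,  0.00171865, -0.00132575, -0.00028501,  0.00049181,
        0.0005187 ]), 'tau': array([ 9.54221764e-05, -6.12648082e+01, -2.58189958e+01,  6.93845353e-02,
        4.82056872e-02, -4.76894411e-05]), 'eef_pos': array([ 204.72412193, -590.21524116,  214.03717015]), 'tcp_rot': array([-3.14040182e+00, -1.11654903e-04,  3.33820060e-01]), 'ft_force': array([-0.2304138 , -0.28707016, -0.13401503]), 'moment': array([ 0.00666115, -0.05835503,  0.07452558]), 'opening': 1.0002848685909846}
scene 518.7163623536944 273.09660292992874 208.71546498883305 [0.04788395 0.         0.         0.         0.        ] [1082. -259.  938.] [[0.35, 0.94, -0.0], [0.8, -0.3, -0.53], [-0.49, 0.18, -0.85]]
top 479.3037372970924 280.0531021375675 208.97877547215148 [0.05486412 0.         0.         0.         0.        ] [530. -60. 982.] [[-0.02, -1.0, -0.0], [-0.99, 0.02, -0.1], [0.1, -0.0, -0.99]]
```

View pics/top0.png

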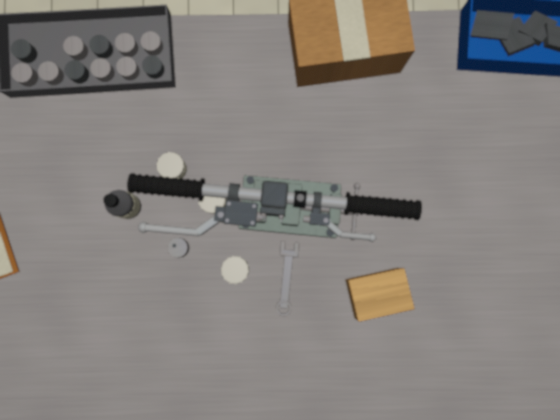

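View pics/scene0.png

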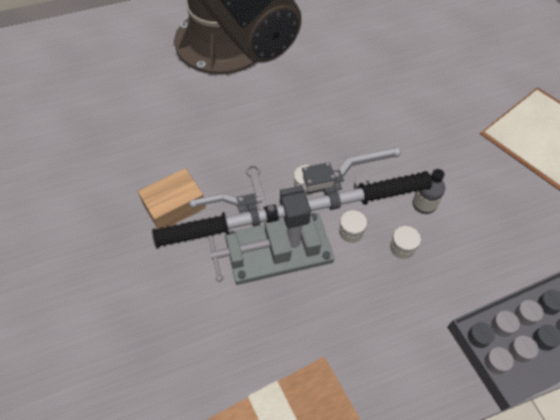

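The top view shows the brake lever blade at about (197,232) to its ball end at (143,228). The reservoir is at (240,212), the bottle at (120,203), the disc at (178,247) and jar_a at (234,270). The scene view agrees, with the ball at (397,153). I'll measure the blade next.

```bash
cat > h.py <<'E'
import numpy as np,cv2
def ray(c,uv,z):
    K=np.array([[c["fx"],0,c["cx"]],[0,c["fy"],c["cy"]],[0,0,1]],float)
    R=cv2.Rodrigues(np.array(c["rvec"],float))[0]; t=np.array(c["tvec"],float).reshape(3)
    n=cv2.undistortPoints(np.array(uv,float).reshape(-1,1,2),K,np.array(c["dist"],float)).reshape(-1,2)
    d=np.c_[n,np.ones(len(n))]@R; o=-R.T@t
    return (o+d*((z-o[2])/d[:,2])[:,None])[:,:2]
E
python3 - <<'E'
import numpy as np,cv2
from h import ray
c=dict(np.load("top0.npz")); im=c["image"]; g=im.astype(int)
cv2.imwrite("pics/topcrop.png",cv2.resize(im[150:290,90:290],None,fx=4,fy=4,interpolation=cv2.INTER_CUBIC))
s=dict(np.load("scene0.npz")); cv2.imwrite("pics/scenecrop.png",cv2.resize(s["image"][120:220,290:460],None,fx=4,fy=4,interpolation=cv2.INTER_CUBIC))
# grips: dark
m=(g.max(2)<45).astype(np.uint8); n,l,st,ce=cv2.connectedComponentsWithStats(m)
for i in range(1,n):
    if st[i,4]>300: print(st[i],ce[i].round(1),ray(c,ce[i],150).round(1))
E
```

```text
[   0    7  164   81 1514] [55.9 27.7] [[944.9 333.1]]
[  7  82 167  14 585] [88.5 88.9] [[833.1 274.9]]
[ 129  175   75   25 1151] [165. 186.] [[657.7 139.9]]
[ 345  194   76   25 1165] [382.9 206.8] [[ 615. -240.]]
```

View pics/topcrop.png

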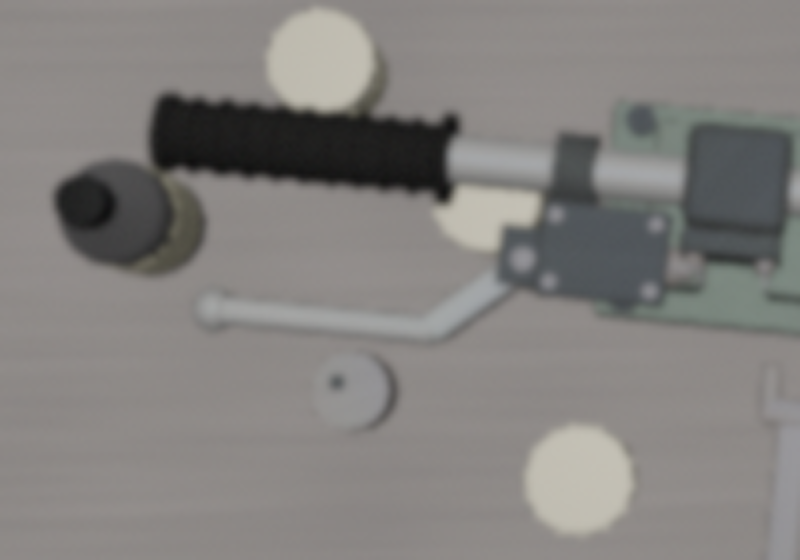

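View pics/scenecrop.png

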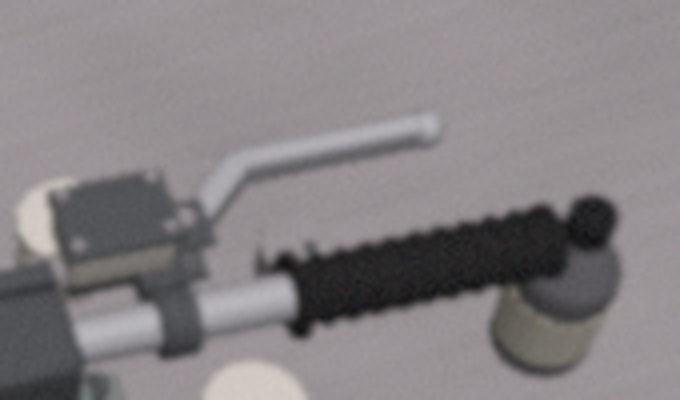

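The top crop shows the ball at crop (211,309), the blade's outer edge from about (425,340) to (230,323), and the pivot screw at (521,258). The scene crop confirms it, with the ball at crop (429,126), the blade corner near (240,158), and clear space in front of the blade.

```bash
python3 - <<'E'
import numpy as np
from h import ray
c=dict(np.load("top0.npz")); s=dict(np.load("scene0.npz"))
f=lambda p:(np.array(p)+.5)/4-.5
T=lambda p,z:ray(c,f(p)+[90,150],z); S=lambda p,z:ray(s,f(p)+[290,120],z)
yaw=-np.arctan2(42.7,379.9); R=np.array([[np.cos(yaw),-np.sin(yaw)],[np.sin(yaw),np.cos(yaw)]])
piv=T((521,258),160)[0]; print("yaw",yaw,"pivot",piv,"pad",piv+R@[-39,95])
ball=T((211,309),150)[0]; print("ball top",ball,"scene",S((429,126),150))
e=T([(415,338),(230,323)],159); print("outer edge top",e, "angle",np.arctan2(*(e[1]-e[0])))
e2=S([(245,155),(415,118)],159); print("scene outer edge",e2)
bar=np.array([636.3,-50]); 
for n,p in(("piv",piv),("ball",ball),("e0",e[0]),("e1",e[1]),("s0",e2[0]),("s1",e2[1])): print(n,(R.T@(p-bar)).round(1))
print("disc",T((352,391),26),"jar_a",T((578,480),46),"bottle cap",T((85,202),115))
E
```

```text
yaw -0.11192823556832417 pivot [605.75274495  42.96942383] pad [577.60777897 141.73106056]
ball top [586.69502148 178.13348117] scene [[586.01429134 177.93717916]]
outer edge top [[572.14804212  88.54224577]
 [579.93649051 167.40693652]] angle 0.09843791054598279
scene outer edge [[576.77323106  84.58474879]
 [585.08430584 168.99787966]]
piv [-40.7  89. ]
ball [-74.8 221.2]
e0 [-79.2 130.5]
e1 [-80.3 209.8]
s0 [-74.2 127.1]
s1 [-75.4 211.9]
disc [[553.27165261 143.62648622]] jar_a [[507.94831998  29.98940668]] bottle cap [[638.6013578  245.29193743]]
```

```bash
python3 -m pendant '[[[0,0.04,-0.031,0,-0.14],[0,0.079,-0.063,0,-0.28],[0,0.118,-0.094,0,-0.42],[0,0.157,-0.125,0,-0.56],[0,0.197,-0.157,0,-0.70],[0,0.236,-0.188,0,-0.84],[0,0.275,-0.219,0,-0.98],[0,0.315,-0.251,0,-1.12]]]'; python3 -c "
from cell import env;print(env.state())"
```

```text
t: 0.9
eef_pos: [419.3, -250.7, 214.6]
tcp_rot: [-3.142, 0.0, 1.459]
ft_force: [0.5, -0.4, -0.7]
opening: 0.38
{'t': 0.9, 'joints': array([-6.74043289e-01,  2.97912344e-01,  1.88422380e+00, -8.53301281e-05,
        9.59481757e-01, -5.62517299e-01]), 'qvel': array([ 1.02079027, -0.01160386,  0.01814785,  0.00189455, -0.01183021,
       -0.3788085 ]), 'tau': array([-8.45054179e+00, -4.72696817e+01, -2.17503530e+01,  7.50170555e-03,
        2.38797124e-01,  5.85449450e-01]), 'eef_pos': array([ 419.31424693, -250.65009817,  214.5928702 ]), 'tcp_rot': array([-3.14153403e+00,  4.56415823e-05,  1.45931931e+00]), 'ft_force': array([ 0.51904613, -0.37196681, -0.66182624]), 'moment': array([-0.07835626, -0.10386926, -0.00144392]), 'opening': 0.3796334787316204}
```

```bash
python3 -m pendant '[[[0,0.048,0.008,0,0],[0,0.096,0.016,0,0],[0,0.144,0.025,0,0],[0,0.192,0.034,0,0],[0,0.24,0.043,0,0],[0,0.288,0.052,0,0],[0,0.336,0.061,0,0],[0,0.38,0.068,0,0]]]'; python3 -m pendant '[[[0,0.015,0,0,0],[0,0.027,0,0.01,0],[0,0.027,0,0.025,0],[0,0.027,0,0.04,0],[0,0.027,0,0.055,0],[0,0.027,0,0.065,0],[0,0.027,0,0.075,0],[0,0.027,0,0.075,0]]]'
python3 - <<'E'
from cell import env
import cv2,numpy as np
print(env.state())
a=[]
for n,b in(("top",(150,290,90,290)),("scene",(60,220,290,490))):
    c=env.read_camera(n); a.append(cv2.resize(c["image"][b[0]:b[1],b[2]:b[3]],(600,int(3*(b[1]-b[0])))))
for k,i in zip("ts",a): cv2.imwrite(f"pics/pre_{k}.png",i)
cv2.imwrite("pics/pre.png",cv2.resize(np.vstack(a),None,fx=.66,fy=.66))
E
```

```text
t: 1.7
eef_pos: [530.8, 119.3, 214.4]
tcp_rot: [-3.141, 0.0, 1.454]
ft_force: [0.3, -0.5, -0.2]
opening: 0.005
t: 2.5
eef_pos: [533.2, 143.2, 138.4]
tcp_rot: [-3.14, 0.001, 1.453]
ft_force: [-0.3, 0.3, 0.7]
opening: 0.004
{'t': 2.5, 'joints': array([ 1.42796263e-01,  4.81306986e-01,  1.82096326e+00, -2.17535994e-04,
        8.41373229e-01,  2.60573516e-01]), 'qvel': array([ 0.00447038, -0.02143857, -0.02599303,  0.00017279,  0.02895932,
        0.00112619]), 'tau': array([-8.44430225e-02, -5.48795879e+01, -2.04438579e+01,  6.39246474e-02,
       -3.24178487e-01, -2.13313542e-03]), 'eef_pos': array([533.21615898, 143.1961433 , 138.35944287]), 'tcp_rot': array([-3.13965276e+00,  6.84788025e-04,  1.45316488e+00]), 'ft_force': array([-0.33763138,  0.32490962,  0.6797618 ]), 'moment': array([-0.02674894, -0.07806748,  0.00778552]), 'opening': 0.004144546469980537}
```

View pics/pre.png

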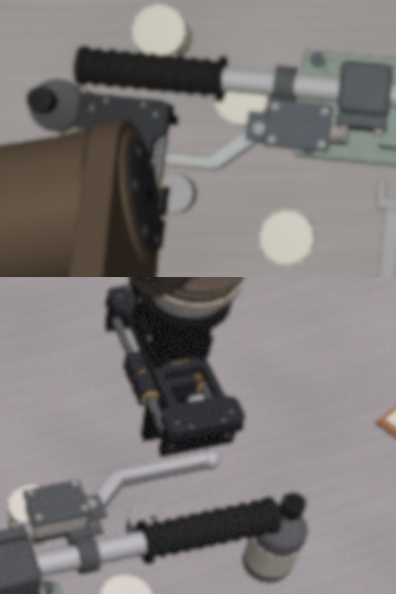

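The gripper is shut in front of the blade, with its backs parallel to it and about 30 mm clear. The body sits above everything and nothing has been disturbed. I'll advance now.

```bash
python3 -m pendant '[[[0,0,0.004,0,0],[0,0,0.008,0,0],[0,0,0.012,0,0],[0,0,0.016,0,0],[0,0,0.020,0,0],[0,0,0.023,0,0],[0,0,0.025,0,0],[0,0,0.026,0,0]]]'; python3 -m pendant '[[[0,0,0.001,0,0],[0,0,0.002,0,0],[0,0,0.003,0,0],[0,0,0.004,0,0],[0,0,0.005,0,0],[0,0,0.006,0,0],[0,0,0.007,0,0],[0,0,0.008,0,0]]]';python3 -m pendant '[[[0,0,0.001,0,0],[0,0,0.002,0,0],[0,0,0.003,0,0],[0,0,0.004,0,0],[0,0,0.004,0,0],[0,0,0.004,0,0],[0,0,0.004,0,0],[0,0,0.004,0,0]]]'
```

```text
t: 3.4
eef_pos: [559.7, 140.7, 139.5]
tcp_rot: [-3.142, 0.0, 1.454]
ft_force: [0.0, 0.6, -0.4]
opening: 0.007
t: 4.2
eef_pos: [567.6, 139.8, 139.6]
tcp_rot: [3.142, 0.0, 1.454]
ft_force: [-0.7, 0.3, -0.4]
opening: 0.005
t: 5.0
eef_pos: [570.7, 140.0, 139.5]
tcp_rot: [-3.14, -0.0, 1.454]
ft_force: [-5.5, 4.7, 2.7]
opening: 0.005
```

```bash
python3 -m pendant '[[[0,0.001,0.002,0,0.03],[0,0.001,0.004,0,0.05],[0,0.002,0.006,0,0.07],[0,0.002,0.008,0,0.09],[0,0.003,0.010,0,0.11],[0,0.003,0.012,0,0.13],[0,0.004,0.014,0,0.15],[0,0.004,0.016,0,0.17]]]';  python3 -m pendant '[[[0,0,0.001,0,0.01],[0,0,0.002,0,0.02],[0,0,0.003,0,0.03],[0,0,0.003,0,0.03],[0,0,0.003,0,0.03],[0,0,0.003,0,0.03],[0,0,0.003,0,0.03],[0,0,0.003,0,0.03]]]'
```

```text
t: 5.8
eef_pos: [586.8, 142.8, 139.5]
tcp_rot: [-3.139, -0.001, 1.283]
ft_force: [-7.6, 9.5, 2.5]
opening: 0.0
t: 6.6
eef_pos: [589.5, 142.2, 139.5]
tcp_rot: [-3.139, -0.001, 1.254]
ft_force: [-6.8, 11.1, 1.9]
opening: 0.004
```

The sideways force is friction: turning the tool needs more follow along the blade. I'll shift about 4 mm towards the ball end, then go on.

```bash
python3 -m pendant '[[[0,0.001,0,0,0],[0,0.002,0,0,0],[0,0.003,0,0,0],[0,0.004,0,0,0],[0,0.004,0,0,0],[0,0.004,0,0,0],[0,0.004,0,0,0],[0,0.004,0,0,0]]]';  python3 -m pendant '[[[0,0,0.001,0,0],[0,0,0.002,0,0],[0,0,0.002,0,0],[0,0,0.002,0,0],[0,0,0.002,0,0],[0,0,0.002,0,0],[0,0,0.002,0,0],[0,0,0.002,0,0]]]'
```

```text
t: 7.4
eef_pos: [590.8, 144.1, 139.2]
tcp_rot: [-3.139, 0.002, 1.254]
ft_force: [-6.5, -1.7, 1.1]
opening: 0.005
t: 8.2
eef_pos: [592.6, 144.2, 139.2]
tcp_rot: [-3.139, 0.001, 1.254]
ft_force: [-6.7, 3.1, 2.0]
opening: 0.002
```

```bash
for i in 1; do python3 -m pendant '[[[0,0.0005,0.001,0,0],[0,0.0005,0.0015,0,0],[0,0.0005,0.0015,0,0],[0,0.0005,0.0015,0,0],[0,0.0005,0.0015,0,0],[0,0.0005,0.0015,0,0],[0,0.0005,0.0015,0,0],[0,0.0005,0.0015,0,0]]]'; done;  python3 -m pendant '[[[0,0.0005,0.001,0,0.03],[0,0.0005,0.001,0,0.03],[0,0.0005,0.001,0,0.03],[0,0.0005,0.001,0,0.03],[0,0.0005,0.001,0,0.03],[0,0.0005,0.001,0,0.03],[0,0.0005,0.001,0,0.03],[0,0.0005,0.001,0,0.03]]]'
```

```text
t: 9.0
eef_pos: [593.8, 144.2, 139.2]
tcp_rot: [-3.138, 0.001, 1.254]
ft_force: [-8.6, 3.1, 2.5]
opening: 0.007
t: 9.8
eef_pos: [594.1, 144.4, 139.2]
tcp_rot: [-3.136, 0.002, 1.224]
ft_force: [-11.8, 2.5, 4.1]
opening: 0.005
```

```bash
python3 -m pendant '[[[0,0,0.0005,0,0],[0,0,0.001,0,0],[0,0,0.001,0,0],[0,0,0.001,0,0],[0,0,0.001,0,0],[0,0,0.001,0,0],[0,0,0.001,0,0],[0,0,0.001,0,0]]]'
python3 - <<'E'
from cell import env
import cv2,numpy as np
from h import ray
F=[];P=[]
for i in range(4):
    c=env.read_camera("scene"); s=env.state(); F.append(s["ft_force"]);P.append(s["eef_pos"])
print(np.mean(F,0).round(1),np.std(F,0).round(1),np.mean(P,0).round(1),s["tcp_rot"],s["t"])
np.savez("sp.npz",**c)
t=env.read_camera("top"); 
a=cv2.resize(c["image"][100:220,300:460],None,fx=4,fy=4,interpolation=cv2.INTER_CUBIC)
cv2.imwrite("pics/press1.png",a)
E
```

```text
t: 10.6
eef_pos: [594.2, 144.3, 139.1]
tcp_rot: [-3.134, 0.002, 1.224]
ft_force: [-16.5, 5.7, 7.1]
opening: -0.001
[-16.6   4.8   6.6] [0.5 0.4 0.6] [594.2 144.3 139.1] [-3.13442428e+00  2.23524099e-03  1.22392071e+00] 10.8
```

View pics/press1.png

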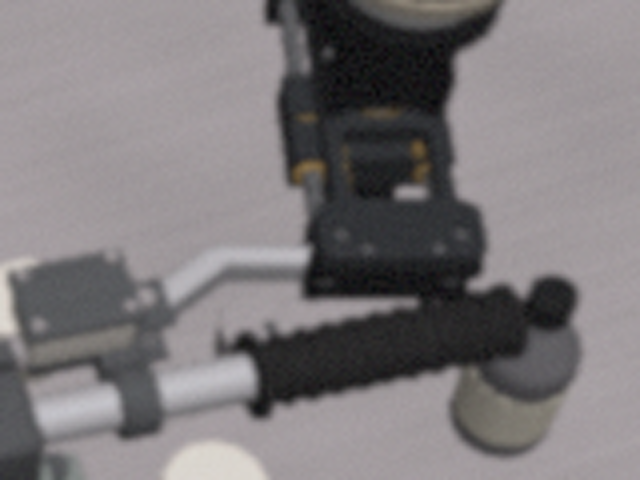

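The lever is on its stop: the last 1 mm commanded gave no motion and raised the force to about 18 N. The finger travel of about 25.5 mm also matches. The picture shows the blade pressed in beside the grip, with its corner at (225,250) and clearance left to the grip. I'll let it out now.

```bash
python3 -m pendant '[[[0,-0.001,-0.004,0,-0.02],[0,-0.003,-0.008,0,-0.05],[0,-0.005,-0.012,0,-0.08],[0,-0.007,-0.016,0,-0.11],[0,-0.009,-0.020,0,-0.14],[0,-0.011,-0.024,0,-0.17],[0,-0.013,-0.028,0,-0.20],[0,-0.015,-0.031,0,-0.23]]]'
python3 -m pendant '[[[0,0,0,0,0],[0,0,0,0,0],[0,0,0,0,0],[0,0,0,0,0],[0,0,0,0,0],[0,0,0,0,0],[0,0,0,0,0],[0,0,0,0,0]]]'
python3 - <<'E'
from cell import env
import cv2,numpy as np
c=env.read_camera("scene"); a=cv2.resize(c["image"][100:220,300:460],None,fx=4,fy=4,interpolation=cv2.INTER_CUBIC)
cv2.imwrite("pics/out.png",a)
E
```

```text
t: 11.65
eef_pos: [563.6, 140.1, 139.9]
tcp_rot: [3.14, -0.001, 1.456]
ft_force: [0.4, 0.8, -1.2]
opening: 0.004
t: 12.45
eef_pos: [563.2, 140.0, 139.6]
tcp_rot: [3.142, 0.0, 1.454]
ft_force: [0.4, -0.0, -0.6]
opening: 0.002
```

View pics/out.png

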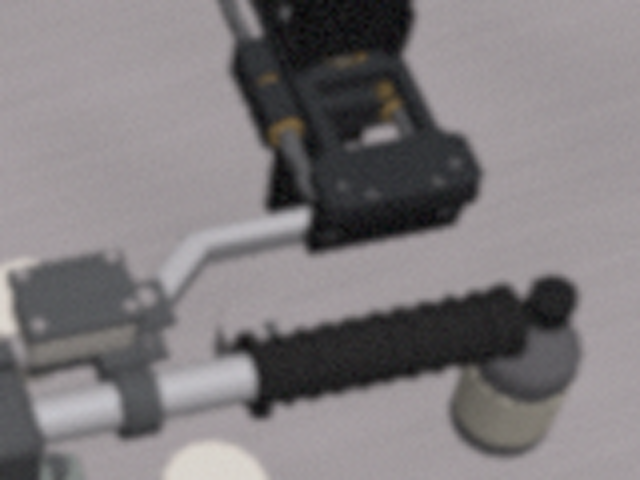

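The lever is back out, with the blade corner at (200,235) as before, and there is no contact force. Second press, following the arc more closely this time.

```bash
python3 -m pendant '[[[0,0,0.002,0,0],[0,0,0.004,0,0],[0,0,0.005,0,0],[0,0.001,0.007,0,0.02],[0,0.002,0.009,0,0.04],[0,0.002,0.011,0,0.06],[0,0.003,0.013,0,0.08],[0,0.003,0.014,0,0.09]]]'
python3 -m pendant '[[[0,0.001,0.002,0,0.02],[0,0.002,0.004,0,0.04],[0,0.003,0.006,0,0.06],[0,0.004,0.008,0,0.08],[0,0.005,0.010,0,0.1],[0,0.006,0.012,0,0.11],[0,0.007,0.014,0,0.12],[0,0.007,0.014,0,0.12]]]'
```

```text
t: 13.3
eef_pos: [577.2, 142.1, 139.5]
tcp_rot: [-3.141, -0.001, 1.362]
ft_force: [-6.3, 6.2, 2.7]
opening: 0.007
t: 14.1
eef_pos: [592.1, 145.3, 139.4]
tcp_rot: [-3.14, 0.001, 1.242]
ft_force: [-6.0, -0.7, 3.5]
opening: 0.006
```

```bash
python3 -m pendant '[[[0,0.0005,0.0005,0,0.02],[0,0.0005,0.001,0,0.02],[0,0.0005,0.0015,0,0.02],[0,0.0005,0.002,0,0.02],[0,0.0005,0.0025,0,0.02],[0,0.0005,0.003,0,0.02],[0,0.0005,0.003,0,0.02],[0,0.0005,0.003,0,0.02]]]'
python3 -m pendant '[[[0,0,0.0005,0,0],[0,0,0.001,0,0],[0,0,0.001,0,0],[0,0,0.001,0,0],[0,0,0.001,0,0],[0,0,0.001,0,0],[0,0,0.001,0,0],[0,0,0.001,0,0]]]'
```

```text
t: 14.9
eef_pos: [594.5, 145.4, 139.5]
tcp_rot: [-3.139, 0.0, 1.223]
ft_force: [-8.3, 4.5, 2.9]
opening: 0.006
t: 15.7
eef_pos: [594.6, 145.4, 139.4]
tcp_rot: [-3.137, 0.001, 1.223]
ft_force: [-12.9, 5.9, 5.2]
opening: 0.005
```

On the stop again: there was no motion and the force rose. I'll add about 0.7 mm, then hold and check.

```bash
python3 -m pendant '[[[0,0,0.0005,0,0],[0,0,0.0007,0,0],[0,0,0.0007,0,0],[0,0,0.0007,0,0],[0,0,0.0007,0,0],[0,0,0.0007,0,0],[0,0,0.0007,0,0],[0,0,0.0007,0,0]]]'
python3 -m pendant '[[[0,0,0,0,0],[0,0,0,0,0],[0,0,0,0,0],[0,0,0,0,0],[0,0,0,0,0],[0,0,0,0,0],[0,0,0,0,0],[0,0,0,0,0]]]'
python3 - <<'E'
from cell import env
import cv2,numpy as np
F=[];P=[]
for i in range(8):
    c=env.read_camera("scene" if i%2 else "top"); s=env.state(); F.append(s["ft_force"]);P.append(s["eef_pos"])
    if i==6: t=c
print(np.mean(F,0).round(1),np.std(F,0).round(1),np.mean(P,0).round(2),np.std(P,0).round(2),np.linalg.norm(np.mean(F,0)),s["t"])
b=dict(np.load("top0.npz"))["image"].astype(int); d=np.abs(t["image"].astype(int)-b).max(2)
k=lambda i:cv2.resize(i[140:330,80:440],None,fx=1.6,fy=1.4)
cv2.imwrite("pics/final.png",np.vstack([k(t["image"]),k(cv2.cvtColor((255*(d>25)).astype(np.uint8),cv2.COLOR_GRAY2BGR))]))
cv2.imwrite("pics/finals.png",cv2.resize(c["image"],None,fx=1.4,fy=1.4))
E
```

```text
t: 16.5
eef_pos: [594.7, 145.4, 139.4]
tcp_rot: [-3.136, 0.001, 1.223]
ft_force: [-15.3, 6.6, 7.5]
opening: 0.006
t: 17.3
eef_pos: [594.7, 145.4, 139.4]
tcp_rot: [-3.136, 0.001, 1.223]
ft_force: [-15.3, 6.3, 7.2]
opening: 0.003
[-15.4   6.7   7.5] [0.4 0.4 0.6] [594.64 145.38 139.36] [0.01 0.01 0.01] 18.37783608193452 17.7
```

View pics/final.png

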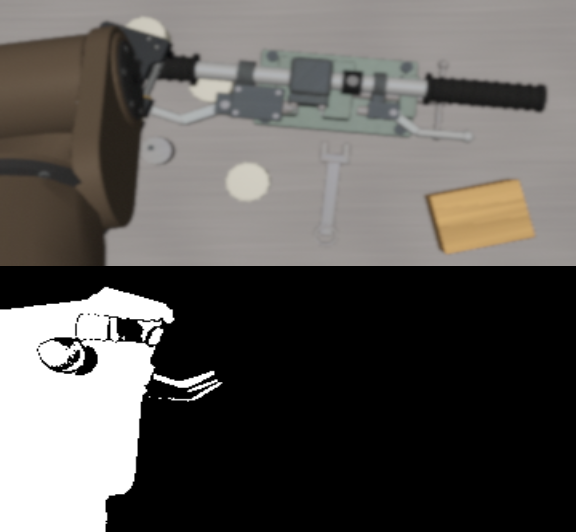

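View pics/finals.png

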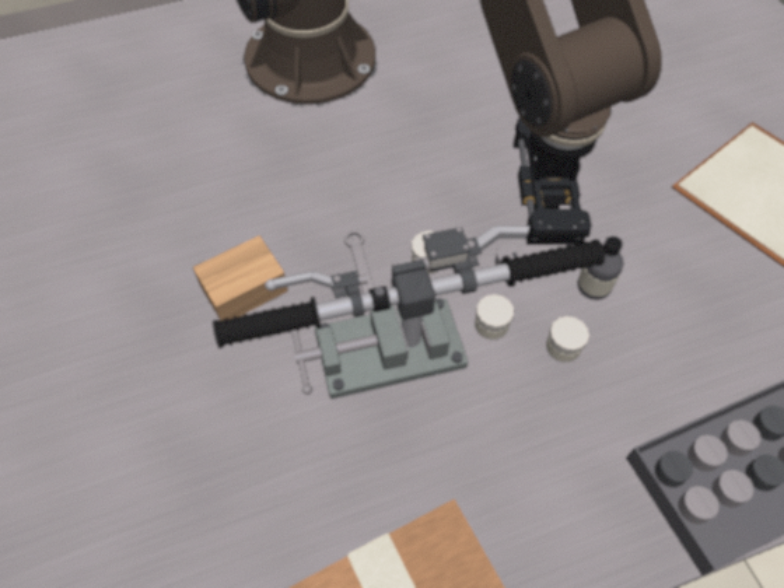

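The top difference image shows only the arm and the brake lever changed. The scene view shows the jars, bottle, spanner, block and parking lever where they were. The force is a steady 18 N, so I'm handing in.

```bash
python3 -c "
from cell import env
print(env.job_done()); s=env.state(); print(s['t'],s['eef_pos'],s['ft_force'])"
```

```text
the job is handed in; nothing more can be done
None
the job is handed in; nothing more can be done
```

I pressed the brake lever in to its firm stop with the shut fingers' backs, let it spring all the way out, then pressed it in again. I handed the job in with the lever still held on the stop; no verdict is reported.

- **Stop reached:** both times the last 0.7–1 mm of commanded push gave almost no movement and only raised the force. On the first press the fingers travelled about 25 mm, as the task says they should. I did not measure the lever angle directly.
- **Lever let out:** between presses the contact force was about zero, and the picture showed the blade back out and clear of the fingers.
- **Final hold:** the wrist force was a steady 18.4 N in total (about 16–17 N into the blade), with the fingers still to within 0.01 mm.
- **Surroundings:** comparing the top camera picture with the first one showed changes only at the arm and the brake lever. The arm hid the bottle and parts of the jars there, so I checked those by eye in the scene view, where they looked undisturbed.
- **Friction:** midway through the first press there was about 11 N of sideways friction. I relieved it with a 4 mm shift along the blade. No other check failed or disagreed.

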